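# Slide the two-well heating block out of the row

## Task

Three aluminium dry-bath heating blocks stand side by side on the bench, touching. Slide the one with two large wells straight out of the row along the bench, away from you, until there is a gap of about 5 cm between its near end and the line of the far ends of the other two, still lying square with them. Do not lift it off the bench, and leave the other two blocks standing where they are.

Things in the scene. Friction and masses are not known exactly. Their poses are not given: they have to be found in the camera images.
- block_two: Block to slide out: plain aluminium, 75 mm long (x), 48 wide (y), 40 high, 0.22 to 0.35 kg, loose, two big wells (28 mm across, 30 deep) in its top, in line. Origin: centre of underside; x runs along it, away from the robot within 20 degrees; z up. Near end face, 37.5 mm from the origin, is flat and free. In the middle or at either end of the row; bench ahead is free.
- block_six: Neighbour to leave alone: same outer size, material and axes, but six wells (17 mm across) in two rows of three. The blocks stand with long sides touching and ends level, centres 48 mm apart along y. Origin: centre of underside.
- block_fifteen: Neighbour to leave alone: same outer size, material and axes, but fifteen small wells (10 mm across) in three rows of five. Origin: centre of underside.
Mind the look-alikes: they are no part of the job. Leave any brown or pink look-alike of the block_two alone.

How it is judged (in metres and radians):
At the end, for the whole second after the job is handed in: The two-well block lies flat and at rest on the bench, 30 to 70 mm clear of both other blocks along their length on the far side, within 15 degrees of parallel with them; the other two blocks are within 15 mm of where they stood (x of block_two in the frame of block_six between 0.105 and 0.145 m and x of block_two in the frame of block_fifteen between 0.105 and 0.145 m and angle between the x axis of block_two and the x axis of block_six, either way round below 0.26 rad and angle between the x axis of block_two and the x axis of block_fifteen, either way round below 0.26 rad and angle between block_two's own z axis and vertical below 0.1 rad and height (world z) of block_two below 0.005 m and distance of each of block_six, block_fifteen from where it was at the start of the episode below 0.015 m and linear speed of block_two below 0.01 m/s); the robot touches nothing.
It fails at once if the two-well block is lifted off the bench or tipped (more than 15 mm or 20 degrees) (height (world z) of block_two above 0.015 m or angle between block_two's own z axis and vertical above 0.35 rad).
It fails at once if one of the other two blocks is moved more than 15 mm or tipped more than 20 degrees (distance of any of block_six, block_fifteen from where it was at the start of the episode above 0.015 m or angle between any of block_six, block_fifteen's own z axis and vertical above 0.35 rad).
It also fails if it takes over 35 s, if anything falls off the work surface, if the arm or the gripper's body presses on something with over 40 N, if the wrist force passes 120 N, or if a joint passes its speed limit or range.

## Robot

A 6-joint arm with a two-finger parallel gripper is mounted at the origin on a cart in front of the work surface, level with it; the furniture and walls round the work are solid. World frame = base frame: x ahead of the robot, y to its left, z up, the work surface at z = 0. Lengths are in mm, angles in rad, forces in N, time in s.
With the tool pointing down it reaches from about 350 to 775 mm from the base axis. Payload 7.3 kg.
Tool frame: the origin (TCP) lies between the finger pads; the fingertips stand 17 mm ahead of it and the grasp point (between the pads) lies 2 mm behind it; z points along the fingers, y is the direction in which the jaws open and shut (so a half turn about z gives the same grasp; the last joint's range is limited). The gripper opens to 92 mm and grips with 3 to 60 N. Pads are 19 mm wide; open, the fingers measure 130 mm over their backs; the gripper's body (75 mm by 190 mm) begins 47 mm behind the grasp point.
Start: joints at [-1.324, 0.342, 1.524, -0, 1.275, -0.146], TCP at [200.981, -485.026, 243.741] pointing down, gripper open.
Joint ranges: [-2.53, 2.53], [-0.77, 2.02], [0.04, 2.7], [-1, 4.14], [0.28, 2.66], [-3.11, 3.11]. Speed limits (rad/s): [2.57, 2.57, 3.14, 3.14, 3.14, 3.14].

## Interface

Orientations are given as [roll, pitch, yaw] about the fixed x, y, z axes, in that order (R = Rz(yaw) Ry(pitch) Rx(roll)).
In Python, from plant import get_obs, capture, get_calibration, close_job gives the robot as it stands.
- The arm moves only by the tool carry_out, never from a script. Its argument "moves" is one flat list of numbers, 7 for each row, row after row: the shift along the tool's x, y, z normalised to -1 to 1, where 1 is 40 cm, then the turn, a rotation vector about the tool's x, y, z normalised to -1 to 1, where 1 is 30 degrees, then the opening, from 0 (shut) to 1 (fully open). A call has exactly 8 rows; each row is the pose to reach, as a shift and turn from the pose measured when the call began, along the tool's axes at that moment; what a row does not reach only later rows make up. A row lasts 1/10 s, in which the tool goes at most 50 mm and 8.59 degrees, less where a joint would pass 70% of its speed; a pose out of reach is approached as far as the arm can. A call with a number of a shift or a turn outside -1 to 1 is refused whole. A call with a gripper value outside its range is refused whole. The fingers move at their own pace and stop on an object; the grip force is fixed at half the most. Time passes only in rows, so rows that repeat a pose let the fingers close, or fill a call up. It gives the time, the measured TCP pose, the force and the opening at its end, in the units of the state.
- get_obs(): the state, without advancing time (a new reading comes with each control period).
- capture(name): name is "side" or "top"; returns the picture (420x560x3 uint8, red, green, blue); there is no depth.
- get_calibration(name): a dict with "vfov" (degrees; the focal length in pixels is half the picture's height over the tangent of half this angle, whatever the lens; pixels are square), "cx", "cy" (the principal point, pixels), "dist" ([k1, k2, p1, p2, k3] as OpenCV has them; the pictures are not rectified), "cam_to_world" (4x4, takes a point from camera to world coordinates). Camera axes: x right, y up, looking along -z (the intrinsics and any distortion apply to the point x, -y, -z); pixel columns grow to the right and rows downward; lengths in mm; the calibration is good to about 2 mm. A picture is of the moment at which its call begins. get_calibration takes no time and is no camera call.
- close_job(): hands the job in, once; it reports no verdict.
The state is a dict: "time": time; "joint_positions": joint angles; "dq": joint speeds; "tau": joint torques, N m; "tool_pos": TCP position; "tcp_rot": TCP orientation; "contact_force": force on the tool from outside, world axes, zero at the start; "moment": the same for the moment, N m; "grip_width": finger opening in mm.
Only numpy, scipy, OpenCV 4.12 (cv2) and the standard library are available. Lean on these libraries where they do the work, as an engineer would, in place of code of your own. Each camera call takes 0.05 s, during which the arm holds its last target.

## Working session

There is one attempt and no reset: what is moved stays moved. The work goes in short steps, Python scripts to look and compute and a tool call to move; the robot and the scene stay as the last step left them, time stands still between calls to the robot, and variables do not carry over. Pictures are saved under pics/ and viewed, and the job is handed in when it is done.

Besides the shell and the picture viewer there is one more tool, called as name(argument=value, ...) on one line, values as JSON. carry_out: Moves the arm, as the interface text tells. Scaled input: -1 to 1 covers 40 cm each way for a shift and 30 degrees each way for a turn. Its arguments: {"type":"object","properties":{"moves":{"type":"array","items":{"type":"number"}}},"required":["moves"]}

```bash
ls; mkdir -p pics; python3 - <<'E'
from plant import *
import cv2
for n in("top","side"):
    cv2.imwrite(f"pics/{n}0.png",capture(n)[:,:,::-1]); print(get_calibration(n))
print(get_obs())
E
```

```text
pics
{'vfov': 49.29310098152112, 'cx': 280.90872518145505, 'cy': 209.02753664239415, 'dist': array([-0.11249729,  0.        ,  0.        ,  0.        ,  0.        ]), 'cam_to_world': array([[ 2.79323281e-02,  9.90185430e-01, -1.36940132e-01,
         3.60228472e+02],
       [-9.99534077e-01,  2.59805133e-02, -1.60200519e-02,
        -1.54678645e+01],
       [-1.23050470e-02,  1.37323805e-01,  9.90449776e-01,
         8.72029834e+02],
       [ 0.00000000e+00,  0.00000000e+00,  0.00000000e+00,
         1.00000000e+00]])}
{'vfov': 43.16655105641598, 'cx': 272.61708145367453, 'cy': 203.92045175009153, 'dist': array([0.05895625, 0.        , 0.        , 0.        , 0.        ]), 'cam_to_world': array([[-8.20988247e-01,  2.32042608e-01, -5.21665148e-01,
         4.09042141e+01],
       [-5.70706242e-01, -3.59951277e-01,  7.38057900e-01,
         6.28431976e+02],
       [-1.65131562e-02,  9.03654417e-01,  4.27943933e-01,
         4.22268359e+02],
       [ 0.00000000e+00,  0.00000000e+00,  0.00000000e+00,
         1.00000000e+00]])}
{'time': 0.1, 'joint_positions': array([-1.32397621e+00,  3.42650769e-01,  1.52493400e+00,  3.47802525e-06,
        1.27541876e+00, -1.45994172e-01]), 'dq': array([-0.00045944, -0.00070068, -0.0042101 ,  0.00153177, -0.00147996,
        0.00106003]), 'tau': array([ 1.35800747e-03, -4.32005131e+01, -2.44694227e+01,  7.19212834e-02,
        5.25828637e-02, -5.97526491e-05]), 'tool_pos': array([ 200.9022391 , -484.6591625 ,  243.11127112]), 'tcp_rot': array([-3.14019727e+00, -2.08539287e-04,  3.92813126e-01]), 'contact_force': array([-0.52335877, -0.27375296,  0.55376709]), 'moment': array([-0.03847465,  0.00532967, -0.03478674]), 'grip_width': 91.83277569532423}
```

View pics/top0.png

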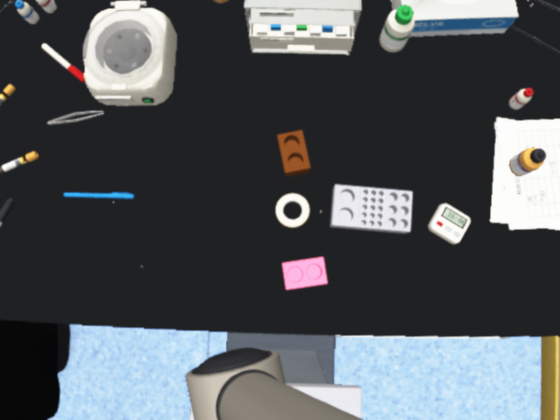

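View pics/side0.png

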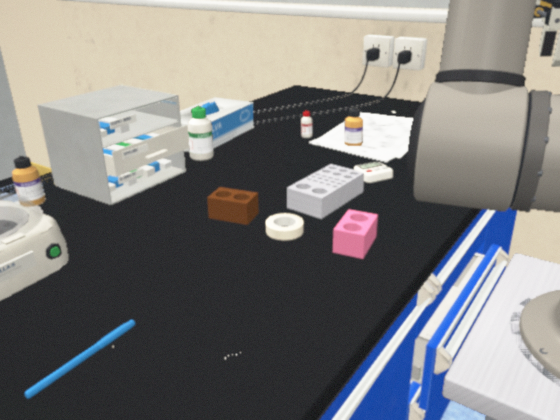

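```bash
python3 - <<'E'
import cv2
a=cv2.imread("pics/top0.png")[115:300,260:480]
cv2.imwrite("pics/crop1.png",cv2.resize(a[55:130,55:170],None,fx=6.9,fy=6.9,interpolation=cv2.INTER_CUBIC))
b=cv2.imread("pics/side0.png")[150:270,195:400]
cv2.imwrite("pics/crop2.png",cv2.resize(b,None,fx=3.9,fy=3.9,interpolation=cv2.INTER_CUBIC))
E
```

```text
(no output)
```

View pics/crop1.png

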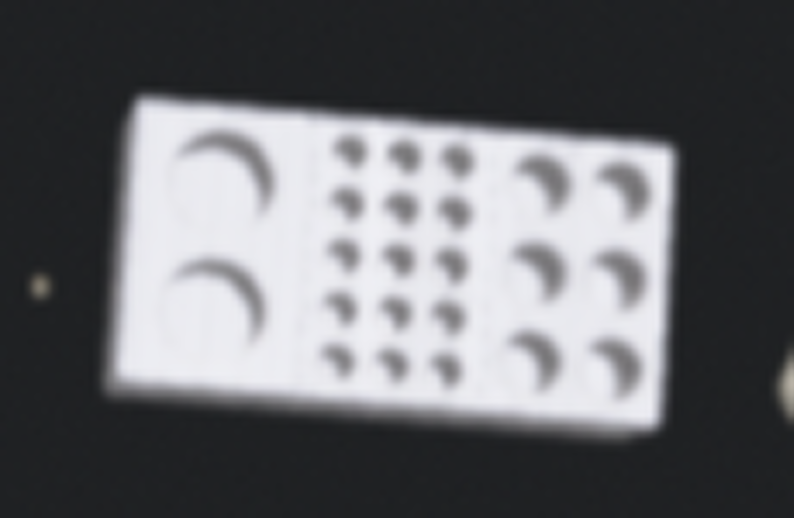

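View pics/crop2.png

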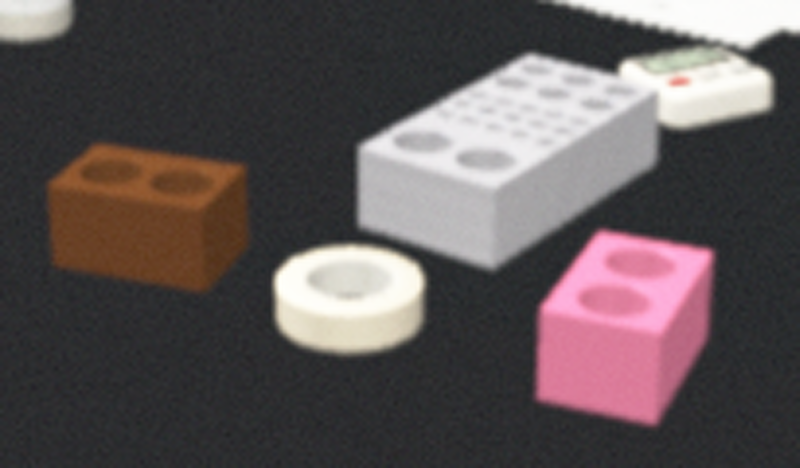

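```bash
cat > h.py <<'E'
import numpy as np,cv2
from plant import get_calibration
def px2w(name,uv,z):
    c=get_calibration(name);f=210/np.tan(np.radians(c['vfov']/2))
    K=np.array([[f,0,c['cx']],[0,f,c['cy']],[0,0,1]])
    p=cv2.undistortPoints(np.array(uv,float).reshape(-1,1,2),K,c['dist'])[:,0]
    T=c['cam_to_world'];d=np.c_[p[:,0],-p[:,1],-np.ones(len(p))]@T[:3,:3].T
    o=T[:3,3];return o+d*((z-o[2])/d[:,2])[:,None]
E
python3 - <<'E'
from h import *
def c1(l): return [(315+(u+.5)/6.9-.5,170+(v+.5)/6.9-.5) for u,v in l]
w=px2w("top",c1([(137,98),(676,147),(660,430),(115,380),(308,115),(300,397)]),40);print(w.round(1))
for a,b in((0,1),(3,2),(3,0),(2,1)):
    d=w[b]-w[a];print(np.linalg.norm(d).round(1),np.degrees(np.arctan2(d[1],d[0])).round(2))
def c2(l): return [(195+(u+.5)/3.9-.5,150+(v+.5)/3.9-.5) for u,v in l]
print("side",px2w("side",c2([(360,148),(533,53),(657,95),(495,186)]),40).round(1))
print("side base",px2w("side",c2([(360,228),(493,268),(657,167)]),0).round(1))
print("pink top", px2w("top",[(281,263),(324,257),(328,285),(286,290)],40).round(1))
print("tape",px2w("top",[(292,192),(292,228),(275,210),(310,210)],20).round(1))
print("brown",px2w("top",[(277,134),(303,130),(311,169),(284,174)],40).round(1))
print("timer",px2w("top",[(447,203),(471,217),(457,244),(429,229)],15).round(1))
E
```

```text
[[ 525.   -99.7   40. ]
 [ 515.7 -245.4   40. ]
 [ 439.2 -240.2   40. ]
 [ 448.9  -94.7   40. ]
 [ 521.6 -145.7   40. ]
 [ 445.6 -143.9   40. ]]
146.0 -93.66
145.8 -93.82
76.3 -3.72
76.7 -3.88
side [[ 524.4 -101.2   40. ]
 [ 516.7 -250.1   40. ]
 [ 438.4 -232.3   40. ]
 [ 451.2  -98.3   40. ]]
side base [[ 523.5  -99.4    0. ]
 [ 450.6  -97.4    0. ]
 [ 438.3 -237.1    0. ]]
pink top [[376.8  -4.9  40. ]
 [389.6 -82.5  40. ]
 [339.5 -90.6  40. ]
 [328.6 -15.3  40. ]]
tape [[511.  -21.7  20. ]
 [442.8 -23.4  20. ]
 [475.9   9.4  20. ]
 [477.6 -56.4  20. ]]
brown [[617.7   9.3  40. ]
 [626.8 -39.5  40. ]
 [551.8 -55.8  40. ]
 [541.   -5.9  40. ]]
timer [[ 498.7 -319.2   15. ]
 [ 472.9 -365.9   15. ]
 [ 420.6 -337.2   15. ]
 [ 447.9 -283.2   15. ]]
```

carry_out(moves=[0.857,-0.637,0.25,0,0,0.877,0,0.857,-0.637,0.25,0,0,0.877,0,0.857,-0.637,0.25,0,0,0.877,0,0.857,-0.637,0.25,0,0,0.877,0,0.857,-0.637,0.25,0,0,0.877,0,0.857,-0.637,0.25,0,0,0.877,0,0.857,-0.637,0.25,0,0,0.877,0,0.857,-0.637,0.25,0,0,0.877,0])

```text
time: 0.9
tool_pos: [398.2, -153.6, 153.3]
tcp_rot: [-3.14, 0.0, -0.067]
contact_force: [1.6, -0.5, 0.2]
grip_width: 31.9
```

carry_out(moves=[0.036,-0.093,0.1,0,0,0,0,0.036,-0.093,0.1,0,0,0,0,0.036,-0.093,0.1,0,0,0,0,0.036,-0.093,0.1,0,0,0,0,0.036,-0.093,0.1,0,0,0,0,0.036,-0.093,0.1,0,0,0,0,0.036,-0.093,0.1,0,0,0,0,0.036,-0.093,0.1,0,0,0,0])

```text
time: 1.7
tool_pos: [415.0, -118.0, 113.7]
tcp_rot: [-3.141, -0.0, -0.068]
contact_force: [0.5, 0.1, 0.7]
grip_width: 0.4
```

```bash
python3 - <<'E'
from plant import *
import cv2
for n in("top","side"): cv2.imwrite(f"pics/{n}1.png",capture(n)[:,:,::-1])
o=get_obs();print(o['tool_pos'],o['tcp_rot'],o['grip_width'],o['joint_positions'])
E
```

```text
[ 415.01525307 -117.69494652  113.5404422 ] [-3.14048684e+00  6.58877814e-05 -6.72443383e-02] 0.02532785129297574 [-4.55089344e-01  3.42077973e-01  1.94827858e+00  1.32741050e-03
  8.51715744e-01  1.18207676e+00]
```

View pics/side1.png

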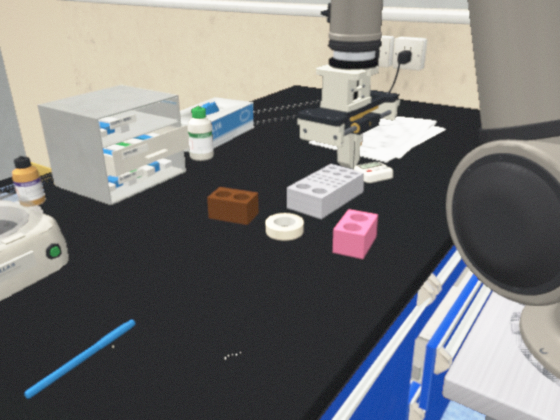

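View pics/top1.png

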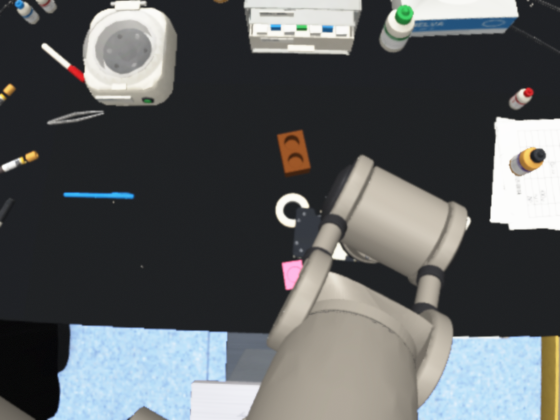

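carry_out(moves=[0,0,0.1,0,0,0,0,0,0,0.16,0,0,0,0,0,0,0.21,0,0,0,0,0,0,0.215,0,0,0,0,0,0,0.215,0,0,0,0,0,0,0.215,0,0,0,0,0,0,0.215,0,0,0,0,0,0,0.215,0,0,0,0])

```text
time: 2.6
tool_pos: [415.5, -117.8, 28.3]
tcp_rot: [-3.141, -0.002, -0.067]
contact_force: [0.1, 0.6, -0.7]
grip_width: 0.3
```

```bash
python3 - <<'E'
from plant import *
import cv2
a=capture("side")[:,:,::-1];cv2.imwrite("pics/side2.png",cv2.resize(a[60:280,190:420],None,fx=2.7,fy=2.7,interpolation=cv2.INTER_CUBIC))
o=get_obs();print(o['tool_pos'],o['contact_force'])
E
```

```text
[ 415.38768583 -117.75016034   28.18588618] [-0.35359348 -0.05694177  0.31131228]
```

View pics/side2.png

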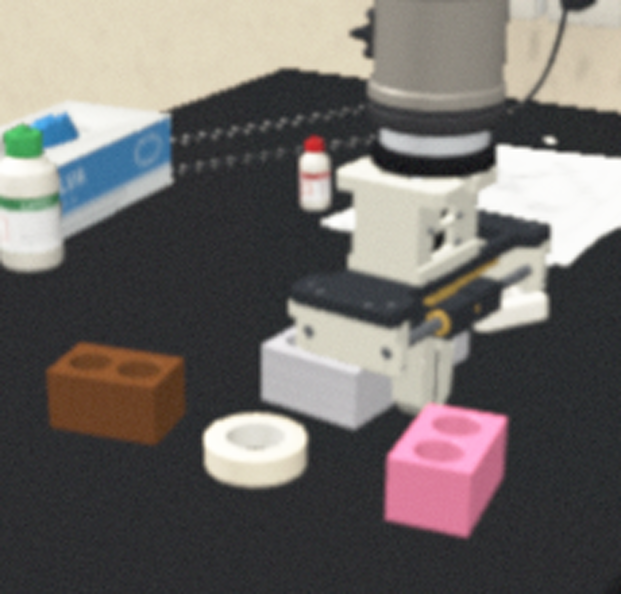

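carry_out(moves=[0.02,0,0,0,0,0,0,0.04,0,0,0,0,0,0,0.06,0,0,0,0,0,0,0.08,0,0,0,0,0,0,0.1,0,0,0,0,0,0,0.12,0,0,0,0,0,0,0.13,0,0,0,0,0,0,0.13,0,0,0,0,0,0])

```text
time: 3.45
tool_pos: [468.2, -121.4, 28.2]
tcp_rot: [-3.141, -0.002, -0.067]
contact_force: [-0.8, 0.1, -1.0]
grip_width: 0.6
```

```bash
python3 - <<'E'
from plant import *
import cv2
a=capture("side")[:,:,::-1];cv2.imwrite("pics/side3.png",cv2.resize(a[60:280,190:420],None,fx=2.7,fy=2.7,interpolation=cv2.INTER_CUBIC))
a=capture("top")[:,:,::-1];cv2.imwrite("pics/top3.png",cv2.resize(a[100:300,240:480],None,fx=2.7,fy=2.7,interpolation=cv2.INTER_CUBIC))
o=get_obs();print(o['tool_pos'],o['contact_force'])
E
```

```text
[ 467.56342754 -121.31165453   28.23455215] [-0.4379617   0.42841854 -0.75146127]
```

View pics/side3.png

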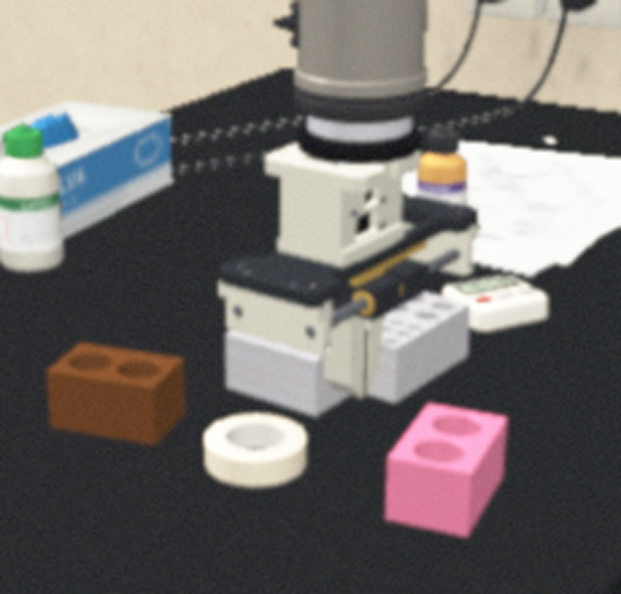

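View pics/top3.png

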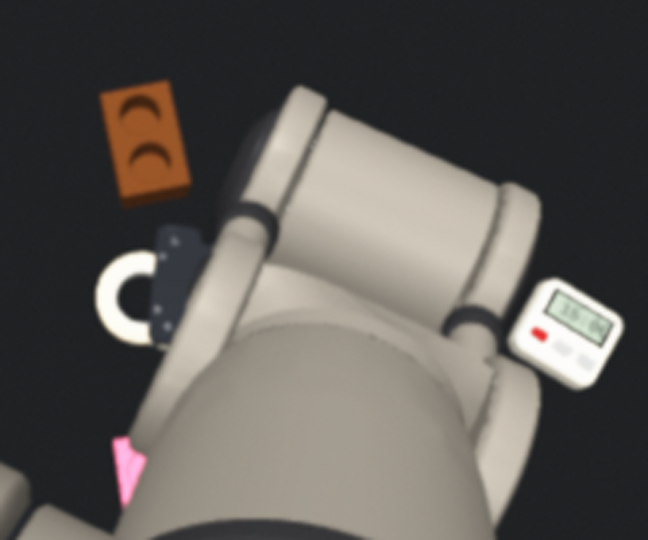

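```bash
python3 - <<'E'
from h import *
c=lambda l:[(190+(u+.5)/2.7-.5,60+(v+.5)/2.7-.5) for u,v in l]
print(px2w("side",c([(318,412),(227,388),(393,400),(467,358)]),0).round(1))
E
```

```text
[[ 483.1 -105.     0. ]
 [ 555.2 -102.9    0. ]
 [ 450.2 -148.     0. ]
 [ 439.3 -237.3    0. ]]
```

carry_out(moves=[0.02,0,0,0,0,0,0,0.04,0,0,0,0,0,0,0.06,0,0,0,0,0,0,0.08,0,0,0,0,0,0,0.1,0,0,0,0,0,0,0.12,0,0,0,0,0,0,0.13,0,0,0,0,0,0,0.13,0,0,0,0,0,0])

```text
time: 4.35
tool_pos: [520.5, -125.0, 28.4]
tcp_rot: [3.142, -0.003, -0.067]
contact_force: [1.0, -0.6, -1.0]
grip_width: 0.2
```

```bash
python3 - <<'E'
from plant import *
import cv2
a=capture("side")[:,:,::-1];cv2.imwrite("pics/side4.png",cv2.resize(a[120:270,180:390],None,fx=3.8,fy=3.8,interpolation=cv2.INTER_CUBIC))
o=get_obs();print(o['tool_pos'],o['contact_force'])
E
```

```text
[ 520.04717135 -124.95991904   28.45601706] [ 0.64177794 -0.62129659 -0.50460547]
```

View pics/side4.png

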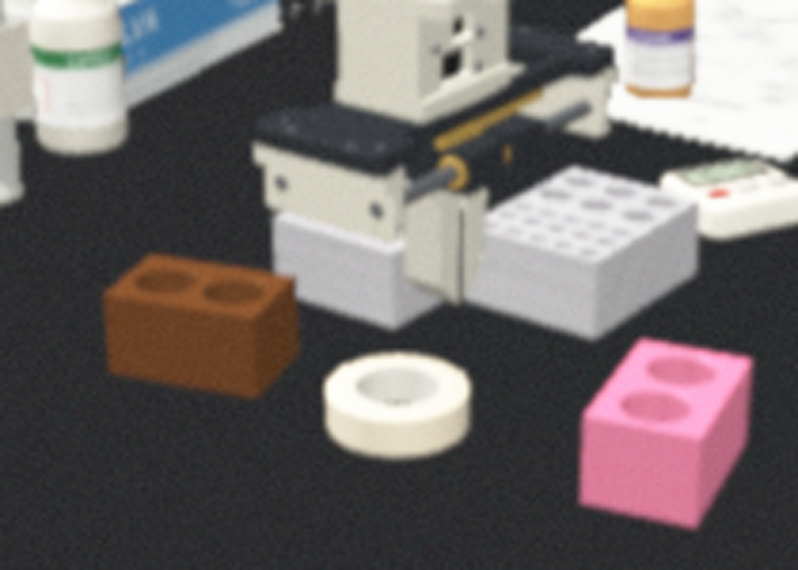

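```bash
python3 - <<'E'
from h import *
c=lambda l:[(180+(u+.5)/3.8-.5,120+(v+.5)/3.8-.5) for u,v in l]
print(px2w("side",c([(394,328),(279,295),(594,337),(696,274)]),0).round(1))
E
```

```text
[[ 534.1 -103.4    0. ]
 [ 604.1 -104.     0. ]
 [ 448.2 -146.9    0. ]
 [ 440.2 -239.8    0. ]]
```

carry_out(moves=[0.02,0,0,0,0,0,0,0.04,0,0,0,0,0,0,0.06,0,0,0,0,0,0,0.08,0,0,0,0,0,0,0.09,0,0,0,0,0,0,0.1,0,0,0,0,0,0,0.1,0,0,0,0,0,0,0.1,0,0,0,0,0,0])

```text
time: 5.2
tool_pos: [560.3, -127.7, 28.6]
tcp_rot: [3.141, -0.004, -0.067]
contact_force: [1.1, 0.2, -0.1]
grip_width: 0.3
```

Back off 15 mm, rise, and then clear away for the check.

carry_out(moves=[-0.02,0,0,0,0,0,0,-0.04,0,0,0,0,0,0,-0.04,0,0,0,0,0,0,-0.04,0,-0.1,0,0,0,0,-0.04,0,-0.2,0,0,0,0,-0.04,0,-0.3,0,0,0,0,-0.04,0,-0.4,0,0,0,0,-0.04,0,-0.4,0,0,0,0])

```text
time: 6.0
tool_pos: [546.4, -127.6, 194.6]
tcp_rot: [3.138, -0.015, -0.067]
contact_force: [0.0, -0.4, -0.1]
grip_width: 0.4
```

carry_out(moves=[-0.1,0.8,-0.1,0,0,0,0,-0.1,0.8,-0.1,0,0,0,0,-0.1,0.8,-0.1,0,0,0,0,-0.1,0.8,-0.1,0,0,0,0,-0.1,0.8,-0.1,0,0,0,0,-0.1,0.8,-0.1,0,0,0,0,-0.1,0.8,-0.1,0,0,0,0,-0.1,0.8,-0.1,0,0,0,0])

```text
time: 6.8
tool_pos: [482.7, -447.9, 234.3]
tcp_rot: [3.137, -0.015, -0.072]
contact_force: [-0.9, 0.4, 0.2]
grip_width: 0.3
```

```bash
python3 - <<'E'
from plant import *
import cv2
a=capture("side")[:,:,::-1];cv2.imwrite("pics/side5.png",cv2.resize(a[120:270,180:390],None,fx=3.8,fy=3.8,interpolation=cv2.INTER_CUBIC))
a=capture("top")[:,:,::-1];cv2.imwrite("pics/top5.png",cv2.resize(a[110:260,270:480],None,fx=3.8,fy=3.8,interpolation=cv2.INTER_CUBIC))
o=get_obs();print(o['tool_pos'],o['contact_force'])
E
```

```text
[ 483.90193384 -443.96890184  234.0674748 ] [ 0.49581143 -0.03963872 -0.68173151]
```

View pics/side5.png

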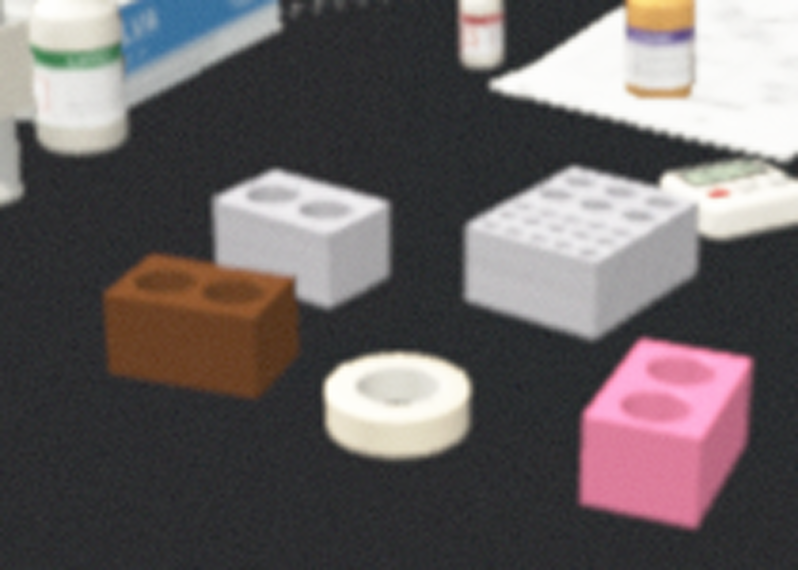

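View pics/top5.png

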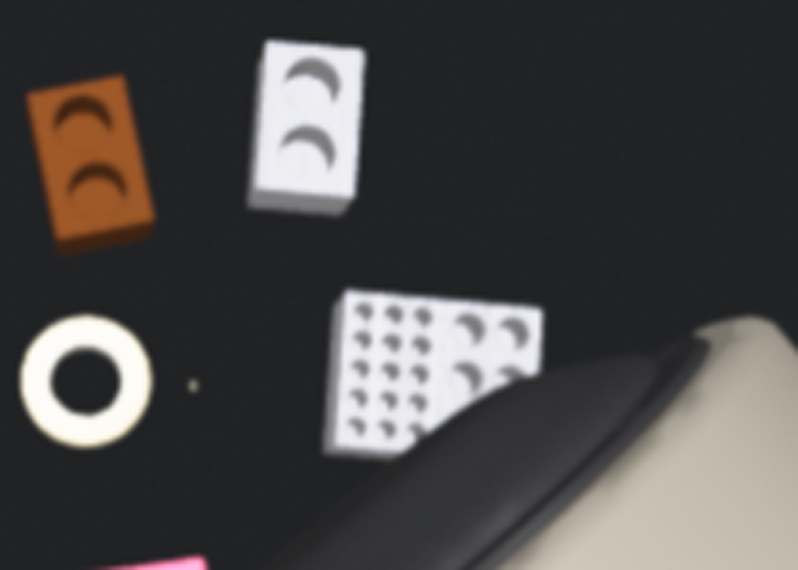

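```bash
python3 - <<'E'
from h import *
c=lambda l:[(270+(u+.5)/3.8-.5,110+(v+.5)/3.8-.5) for u,v in l]
w=px2w("top",c([(265,40),(365,48),(357,200),(254,190),(347,290),(543,307),(334,450)]),40);print(w.round(1))
for a,b in((3,0),(2,1),(6,4),(4,5)):
    d=w[b]-w[a];print(np.linalg.norm(d).round(1),np.degrees(np.arctan2(d[1],d[0])).round(2))
d=w[5]-w[4];n=np.array([-d[1],d[0]])/np.linalg.norm(d[:2]);print("gap",[(w[i,:2]-w[4,:2])@n for i in(2,3)])
from plant import *;o=get_obs();print(abs(o['dq']).max())
E
```

```text
[[ 648.1 -108.    40. ]
 [ 645.5 -158.1   40. ]
 [ 567.4 -153.8   40. ]
 [ 571.  -103.1   40. ]
 [ 522.3 -148.9   40. ]
 [ 516.6 -245.4   40. ]
 [ 443.9 -143.    40. ]]
77.3 -3.67
78.2 -3.1
78.6 -4.37
96.6 -93.39
gap [np.float64(45.3522435346339), np.float64(45.93463611283798)]
0.03357347539093134
```

```bash
python3 -c "
from plant import *
print(close_job())"
```

```text
the job is handed in; nothing more can be done
None
```

I pushed the plain aluminium two-well block, which stood at the left end of the row, straight out along the bench with the closed fingers. I then backed off, raised the arm, moved it aside and handed the job in at about 7 s of the 35 s allowed.

**Last checks, from the final top picture:**
- **Gap:** about 45–46 mm between its near end and the line of the other two blocks' far ends. The block edges measured 2–3 mm too long, so the true gap is probably nearer 48 mm. Either figure is inside 30–70 mm.
- **Alignment:** parallel with the neighbours to about 1 degree.
- **Neighbours:** the far corners of block_fifteen and block_six were within about 3 mm of where they started. That is roughly the measuring error. The arm hid most of block_six's near end in the top view.
- **Look-alikes and arm:** the brown and pink blocks were not touched. The arm was clear of everything, and the force readings taken at the end of each move stayed near zero.

**Disagreement:** halfway through, the side camera suggested the block had turned a few degrees. The later pictures did not show this.

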